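# Zero the photometer and hold the sample cell in its light path

### The arm

A 6-joint arm with a two-finger parallel gripper is mounted at the origin on a cart in front of the work surface, level with it; the furniture and walls round the work are solid. World frame = base frame: x ahead of the robot, y to its left, z up, the work surface at z = 0. Lengths are in mm, angles in rad, forces in N, time in s.
With the tool pointing down it reaches from about 350 to 975 mm from the base axis. Payload 7.1 kg.
Tool frame: the origin (TCP) lies between the finger pads; the fingertips stand 19 mm ahead of it and the grasp point (between the pads) is the TCP (ctrl.tcp_to_tips is the distance from the TCP to the fingertips, in mm); z points along the fingers, y is the line along which they close (so a half turn about z gives the same grasp; the last joint's range is limited). The gripper opens to 88 mm and grips with 3 to 60 N. Pads are 20 mm wide; open, the fingers measure 115 mm over their backs; the gripper's body (75 mm by 178 mm) begins 61 mm behind the grasp point.
Start: joints at [-1.17, 0.423, 1.63, -0, 1.089, -0.019], TCP at [254.751, -570.707, 241.675] pointing down, gripper open.
Joint ranges: [-3, 3], [-0.9, 2.11], [0.09, 2.58], [-1.31, 4.45], [0.11, 2.69], [-2.54, 2.54]. Speed limits (rad/s): [2.39, 2.39, 3.01, 3.14, 3.14, 3.14].

### API

Orientations are given as a rotation vector (axis times angle).
In Python, from workcell import status, optics, ctrl gives the robot as it stands. The module is installed in compiled form; this text tells all that it offers.
- The arm moves only by the shell command python3 -m inch 'ROWS'. ROWS is JSON, a list that holds one entry, the list of rows, each a list of 7 numbers: the shift along the tool's x, y, z in mm, then the turn, a rotation vector about the tool's x, y, z in rad, then the opening in per cent of the stroke, from 0 (shut) to 100 (fully open). A call has 1 to 20 rows; each row is the pose to reach, as a shift and turn from the pose commanded when the call began, along the tool's axes at that moment; what a row does not reach only later rows make up. A row lasts 1/10 s, in which the tool goes at most 50 mm and 8.59 degrees, less where a joint would pass 70% of its speed; a pose out of reach is approached as far as the arm can. A call with a gripper value outside its range is refused whole. The fingers move at their own pace and stop on an object; the grip force is fixed at half the most. Time passes only in rows, so rows that repeat a pose let the fingers close. It gives the time, the measured TCP pose, the force, the opening and the grip force at its end, in the units of the state.
- status.get_obs(): the state, without advancing time (a new reading comes with each control period).
- optics.get_image(name): name is "scene" or "top"; returns a dict with "frame" (480x640x3 uint8, red, green, blue), "fx", "fy", "cx", "cy" (pixels), "rvec" (rotation vector, rad) and "tvec" (3), from world to camera coordinates, as OpenCV has them. Camera axes: x right, y down, z forward; pixel columns grow to the right and rows downward; lengths in mm; the calibration is good to about 2 mm. A picture is of the moment at which its call begins. There is no depth.
- ctrl.close_job(): hands the job in; it is judged then, once.
The state is a dict: "t": time; "qpos": joint angles; "qvel": joint speeds; "joint_torque": joint torques, N m; "ee_pos": TCP position; "orientation": TCP orientation; "ft_force": force on the tool from outside, world axes, zero at the start; "moment": the same for the moment, N m; "width": finger opening in mm; "grasp_force": force on a finger pad.
Only numpy, scipy, OpenCV 4.12 (cv2) and the standard library are available. Lean on these libraries where they do the work, as an engineer would, in place of code of your own. Each camera call takes 0.05 s, during which the arm holds its last target. There are 200 camera calls.

### The job

With nothing in the light path, zero the photometer by pressing its green button fully down. Then take the blue-capped sample cell out of the stand, gripping it by its two frosted side faces only (never the end faces with the clear windows, nor the cap), and hold it upright in the middle of the photometer's gap so that the beam goes squarely in through the middle of one clear window and out through the other, without the cell touching the photometer. Finish like that, still holding the cell steady in mid-air; leave the orange-capped cell, the dropper bottle and the petri dish where they are.

Things in the scene. Friction and masses are not known exactly. Their poses are not given: they have to be found in the camera images.
- sample_cell: optical cell (cuvette) with a blue cap, 30-60 g, 20 (x) x 34 (y) x 61 mm high; origin: centre of underside, z up. Grip its frosted whitish side faces at x = +-10 mm (32 mm long, 56 mm high). End faces at y = +-17 mm: black with a clear window each. Cap: top 5 mm, 17 mm wide in x. Starts standing in either pocket of the stand, its lowest 12 mm sunk in
- sample_cell_window (a point): point inside the sample cell on its vertical middle axis, 16 mm above its underside, midway between the centres of its two clear windows (each 15 mm wide, 18 mm high); axes as the cell's; light goes through along its y, either way round
- blank_cell: a second cell of the same shape and size with an orange cap, in the other pocket of the stand; to be left alone
- cell_stand: fixed aluminium block 56 (x) x 150 (y) x 20 mm high, origin at the centre of its underside; two pockets at y = -38 and +38 mm, 22.5 x 36.5 mm (1.25 mm play each side), 12 mm deep, hold the cells upright, long way along the stand's y; pull straight up
- photometer: fixed; origin on the table below the middle of its gap, z up, light along y. Grey base 84 mm wide (x), 12 mm thick, y -170 to +95 mm. White heads 70 mm wide, 82 mm high: lamp y -100 to -45 mm, detector y +45 to +90 mm; black lens rings stand 3 mm into the gap between them, which is open above and at both x sides. Control deck 40 mm high at y -166 to -100 mm
- beam_mid (a point): the middle of the light path: halfway across the gap, on the beam's axis, 48 mm above the table (36 mm above the base plate); axes as the photometer's, y along the beam. The beam is drawn as a thin see-through amber rod, 5 mm thick, which cannot be touched
- zero_button_top (a point): centre of the top of the green round zero button (28 mm across, in a black housing on the control deck, at y = -135 mm of the photometer, about 58 mm above the table); press straight down; the point moves down with the button
- zero_button (a joint): travel of the zero button in m: 0 up, 0.006 fully down; spring, about 5 N fully down, comes back up by itself
- dropper_1: loose small brown dropper bottle with blue collar and black dropper, 28 mm across, 97 mm high, origin at the centre of its underside; bystander
- petri_1: loose petri dish lying flat, 90 mm across, 15 mm high, origin at the centre of its underside; bystander
Not all that is in view belongs to the job. Leave any pink or purple look-alike of the sample_cell alone.

How it is judged (in metres and radians):
On the way, in this order (a step that is already met when the one before it is completed fails the run):
1. the zero button is pressed fully down (at least 5 of its 6 mm) while both cells still stand in the stand (value of joint zero_button above 0.005 m and distance of each of sample_cell, blank_cell from where it was at the start of the episode below 0.015 m), for 0.05 s.
2. the sample cell is lifted clear of its pocket, gripped on both frosted faces (z of sample_cell in the frame of cell_stand above 0.03 m and contact force between the fingers and sample_cell_c0 above 1 N and contact force between the fingers and sample_cell_c1 above 1 N), for 0.1 s.
At the end, for the whole second after the job is handed in: the sample cell is held still in mid-air by its frosted faces, windows within 5 mm sideways, 6 mm in height and 15 mm along the beam of beam_mid, upright and square to the beam within 8 degrees, off the photometer; button up; other cell moved under 20 mm, bystanders under 30 mm (x of sample_cell_window in the frame of beam_mid between -0.005 and 0.005 m and z of sample_cell_window in the frame of beam_mid between -0.006 and 0.006 m and y of sample_cell_window in the frame of beam_mid between -0.015 and 0.015 m and angle between sample_cell's own z axis and vertical below 0.14 rad and angle between the y axis of sample_cell and the y axis of photometer, either way round below 0.14 rad and contact force between the fingers and sample_cell_c0 above 1 N and contact force between the fingers and sample_cell_c1 above 1 N and contact force between sample_cell and photometer below 0.1 N and linear speed of sample_cell below 0.02 m/s and angular speed of sample_cell below 0.2 rad/s and height (world z) of sample_cell above 0.02 m and value of joint zero_button below 0.002 m and distance of blank_cell from where it was at the start of the episode below 0.02 m and angle between blank_cell's own z axis and vertical below 0.2 rad and distance of each of dropper_1, petri_1 from where it was at the start of the episode below 0.03 m); the arm keeps its last pose, push and grip.
It fails at once if the fingers press on a windowed end face of the sample cell (over 2 N) (contact force between the fingers and sample_cell_c2 above 2 N or contact force between the fingers and sample_cell_c3 above 2 N).
It fails at once if the fingers press on the cap of the sample cell (over 2 N) (contact force between the fingers and sample_cell_c5 above 2 N).
It fails at once if the sample cell knocks against the photometer (over 1 N) (contact force between sample_cell and photometer above 1 N).
It fails at once if the orange-capped cell is displaced (20 mm or more) (distance of blank_cell from where it was at the start of the episode above 0.02 m).
It fails at once if the dropper bottle or the petri dish is displaced by 30 mm or more, or the bottle is knocked over (distance of any of dropper_1, petri_1 from where it was at the start of the episode above 0.03 m or angle between dropper_1's own z axis and vertical above 0.6 rad).
It also fails if it takes over 54 s, if anything falls off the work surface, if the arm or the gripper's body presses on something with over 40 N, if the wrist force passes 120 N, or if a joint passes its speed limit or range.

## Working session

There is one attempt and no reset: what is moved stays moved. The work goes in short steps, Python scripts to look and compute and a shell command to move; the robot and the scene stay as the last step left them, time stands still between calls to the robot, and variables do not carry over. Pictures are saved under pics/ and viewed, at most 10 in all, crops included, and the job is handed in when it is done.

```bash
mkdir -p pics
cat > h.py <<'E'
import numpy as np, cv2
from scipy.spatial.transform import Rotation as R
from workcell import status, optics, ctrl
def grab(n):
    d=optics.get_image(n); return d
def ray(d,u,v):
    Rm=cv2.Rodrigues(np.array(d["rvec"],float))[0]; t=np.array(d["tvec"],float).ravel()
    k=Rm.T@np.array([(u-d["cx"])/d["fx"],(v-d["cy"])/d["fy"],1.]); return -Rm.T@t,k
def onz(d,u,v,z):
    c,k=ray(d,u,v); return c+k*(z-c[2])/k[2]
def proj(d,P):
    K=np.array([[d["fx"],0,d["cx"]],[0,d["fy"],d["cy"]],[0,0,1.]])
    return cv2.projectPoints(np.array(P,float).reshape(-1,1,3),np.array(d["rvec"],float),np.array(d["tvec"],float),K,None)[0].reshape(-1,2)
E
python3 - <<'E'
from h import *
import pickle
D={}
for n in("scene","top"):
    d=grab(n);D[n]=d;cv2.imwrite(f"pics/{n}0.png",d["frame"][:,:,::-1]);print(n,ray(d,320,240)[0].round(),d["fx"])
pickle.dump(D,open("d0.pkl","wb"))
o=status.get_obs();print(o["t"],o["ee_pos"],o["orientation"],o["width"])
print(R.from_rotvec(o["orientation"]).as_matrix().round(3))
E
```

```text
scene [258. 555. 924.] 508.97207381940274
top [ 319.  -42. 1223.] 460.8833030030853
0.1 [ 254.5837691  -570.25704438  240.96781667] [-3.07126908e+00 -6.54305605e-01  3.88674258e-04] 88.28816872033072
[[ 0.913  0.408 -0.001]
 [ 0.408 -0.913  0.001]
 [ 0.    -0.001 -1.   ]]
```

View pics/top0.png

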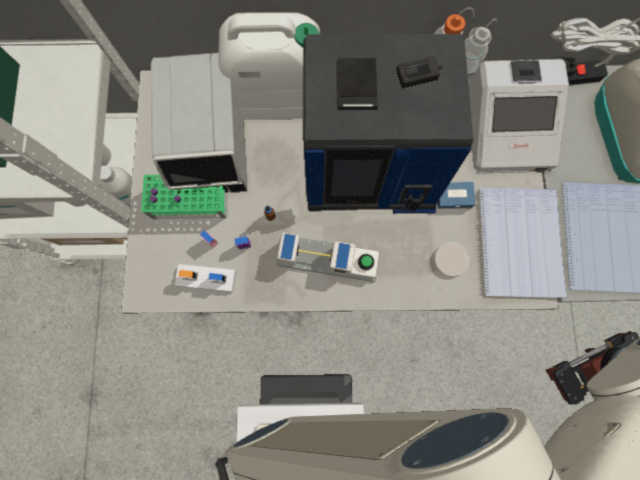

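View pics/scene0.png

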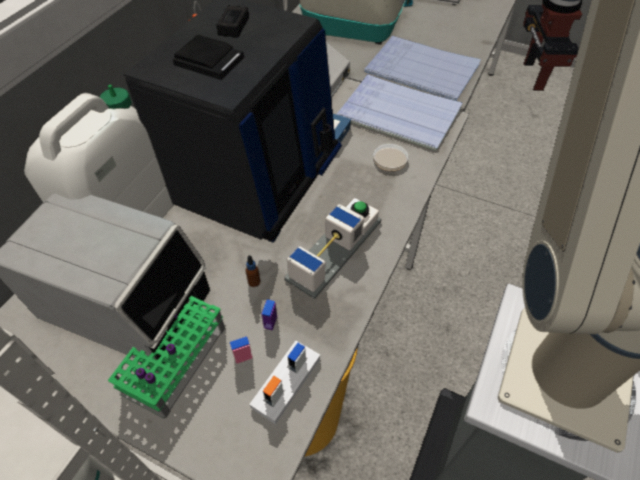

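Run:
```python
from h import *
import pickle
D=pickle.load(open("d0.pkl","rb"))
t=D["top"]["frame"][:,:,::-1];s=D["scene"]["frame"][:,:,::-1]
a=cv2.resize(t[225:300,165:390],None,fx=3.5,fy=3.5,interpolation=cv2.INTER_CUBIC)
b=cv2.resize(s[325:425,225:345],None,fx=3,fy=3,interpolation=cv2.INTER_CUBIC)
c=cv2.resize(s[190:300,280:385],None,fx=3,fy=3,interpolation=cv2.INTER_CUBIC)
im=np.zeros((600,800,3),np.uint8);im[:a.shape[0],:a.shape[1]]=a[:, :800];im[265:265+300,:360]=b;im[265:595,370:685]=c
cv2.imwrite("pics/crop0.png",im)
for n in D:
    d=D[n];h=cv2.cvtColor(d["frame"],cv2.COLOR_RGB2HSV)
    for nm,lo,hi in(("blue",(100,120,60),(122,255,255)),("orange",(5,150,120),(20,255,255)),("green",(50,120,60),(85,255,255)),("amber",(20,90,100),(35,255,255))):
        m=cv2.inRange(h,lo,hi);k,l,st,ce=cv2.connectedComponentsWithStats(m)
        for i in range(1,k):
            if 15<st[i,4]<2000:
                u,v=ce[i]; z=dict(blue=69,orange=69,green=58,amber=48)[nm]
                P=onz(d,u,v,z)
                if -300<P[1]<600 and 300<P[0]<700: print(n,nm,st[i],ce[i].round(1),P.round(1))
```

```text
scene blue [331 208  28  19 250] [344.7 216.7] [ 520.9 -121.8   69. ]
scene blue [291 249  30  22 308] [305.7 259.2] [546.8  17.8  69. ]
scene blue [247 262   7   5  16] [250.4 264.8] [642.5  79.6  69. ]
scene blue [262 300  13  16 133] [267.8 307.7] [561.2 152.3  69. ]
scene blue [230 337  19  12 134] [239.  342.5] [573.2 239.7  69. ]
scene blue [289 343  15  18 138] [295.7 351.8] [470.7 210.6  69. ]
scene orange [341 351  16  30  92] [349.4 366.1] [371.8 193.4  69. ]
scene orange [264 377  16  19 155] [271.3 385.7] [479.5 286.1  69. ]
scene green [354 202  12  10  91] [359.8 206.3] [ 506.1 -173.3   58. ]
scene amber [317 233  22  23  85] [328.6 243. ] [528.5 -55.2  48. ]
scene amber [349 356   6  12  24] [351.6 361.8] [374.2 175.   48. ]
scene amber [344 369   5   8  19] [346.2 372.4] [374.8 198.2  48. ]
top blue [394 210  18   3  32] [401.2 210.7] [ 630.8 -269.2   69. ]
top blue [201 231  12  11  62] [206.2 236.2] [571.1 233.6  69. ]
top blue [281 235  14  24 216] [287.5 246.4] [541.2  25.6  69. ]
top blue [235 237  13   8  77] [241.2 240.3] [558.9 144.   69. ]
top blue [337 244  12  24 220] [342.4 255.5] [ 515.5 -113.6   69. ]
top blue [209 274  14   6  72] [215.7 276.5] [467.1 206.2  69. ]
top orange [180 271  13   6  66] [186.  273.3] [476.2 281.4  69. ]
top green [361 256  11  11  97] [366. 261.] [ 502.2 -174.1   58. ]
top amber [298 250  33   7  56] [315.3 253.1] [526.6 -45.1  48. ]
```

View pics/crop0.png

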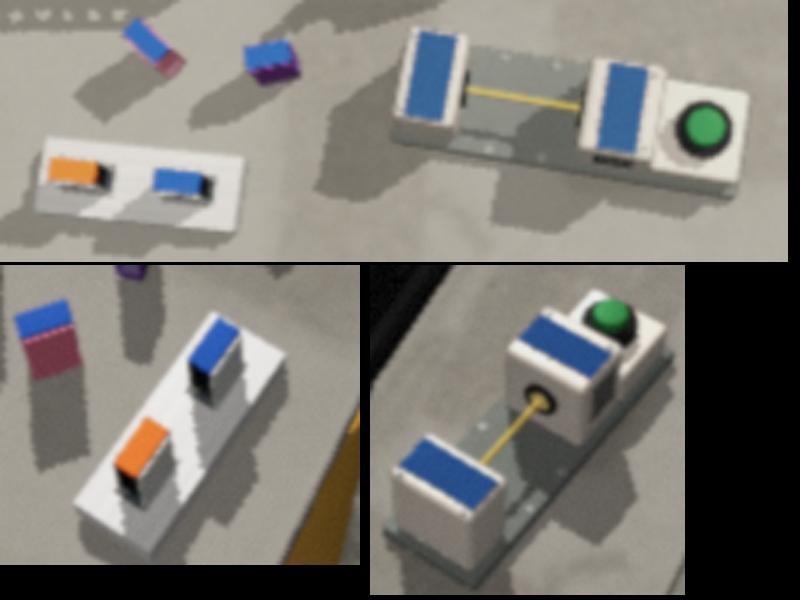

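The crop shows three blue-capped things. The pink one at top (206,236) and the purple one at (241,240) stand loose on the table. The white-sided one at (216,277) stands in the stand beside the orange-capped cell, so that is the sample cell.

```bash
cat > m.py <<'E'
from h import *
import pickle
D=pickle.load(open("d0.pkl","rb"))
def tri(a,b):
    A=[];
    (c1,k1),(c2,k2)=ray(D["top"],*a),ray(D["scene"],*b)
    k1/=np.linalg.norm(k1);k2/=np.linalg.norm(k2)
    M=lambda k:np.eye(3)-np.outer(k,k)
    P=np.linalg.solve(M(k1)+M(k2),M(k1)@c1+M(k2)@c2)
    return P,np.linalg.norm(M(k1)@(P-c1))*2
if __name__=="__main__":
    for n,a,b in(("cap",(215.7,276.5),(295.7,351.8)),("orange",(186,273.3),(271.3,385.7)),("btn",(366,261),(359.8,206.3)),("det",(287.5,246.4),(305.7,259.2)),("lamp",(342.4,255.5),(344.7,216.7))):
        P,r=tri(a,b);print(n,P.round(1),"gap",round(r,1))
    t=D["top"];f=t["frame"]
    # ranges in top: panels at z82, minAreaRect angle; beam line; stand outline
    for nm,a,z in(("det",(287.5,246.4),82),("lamp",(342.4,255.5),82)):
        print(nm,onz(t,*a,z).round(1),onz(D["scene"],*{"det":(305.7,259.2),"lamp":(344.7,216.7)}[nm],z).round(1))
    h=cv2.cvtColor(f,cv2.COLOR_RGB2HSV)
    m=cv2.inRange(h,(20,90,100),(35,255,255))[240:265,290:340];v,u=np.nonzero(m)
    W=np.array([onz(t,x+290,y+240,48)[:2] for x,y in zip(u,v)])
    vx,vy,x0,y0=cv2.fitLine(W.astype(np.float32),cv2.DIST_L2,0,.01,.01).ravel();print("beam",vx,vy,x0,y0,W.min(0),W.max(0))
    hs=cv2.inRange(h,(0,0,150),(179,45,255))
    m=hs.copy();m[:, :172]=0;m[:,238:]=0;m[:262]=0;m[294:]=0
    k,l,st,ce=cv2.connectedComponentsWithStats(m);i=1+st[1:,4].argmax()
    hull=cv2.convexHull(np.argwhere(l==i)[:,::-1].astype(np.int32)).reshape(-1,2)
    W=np.array([onz(t,*p,20)[:2] for p in hull],np.float32);print("stand",cv2.minAreaRect(W),cv2.minAreaRect(hull))
    s=D["scene"];print("box front base",onz(t,309,209,0).round(),onz(s,275,236,0).round(),onz(t,393,212,0).round())
E
python3 m.py
```

```text
cap [469.9 208.   63.2] gap 4.3
orange [479.3 283.7  62.3] gap 4.1
btn [ 504.2 -173.8   57.6] gap 3.9
det [540.8  25.3  81.1] gap 3.8
lamp [ 515.4 -112.5   80.9] gap 3.8
det [538.7  24.9  82. ] [542.4  26.   82. ]
lamp [ 513.3 -112.8   82. ] [ 517.  -111.5   82. ]
beam 0.18181764 0.9833323 526.61975 -45.04583 [518.29773387 -82.86027664] [ 5.35348717e+02 -2.89166099e-01]
stand ((471.49554443359375, 246.73934936523438), (174.43405151367188, 81.44973754882812), 89.09770202636719) ((204.5, 277.5), (31.0, 65.0), 90.0)
box front base [658. -30.   0.] [663. -54.   0.] [ 646. -260.    0.]
```

Both views agree: heights come out right and head spacing is 140 mm. Photometer origin is about (528.6,-41.1) and its y axis (0.181,0.983). Going above the button.

```bash
python3 -m inch '[[[390,-260,100,0,0,-0.968,0],[390,-260,100,0,0,-0.968,0],[390,-260,100,0,0,-0.968,0],[390,-260,100,0,0,-0.968,0],[390,-260,100,0,0,-0.968,0],[390,-260,100,0,0,-0.968,0],[390,-260,100,0,0,-0.968,0],[390,-260,100,0,0,-0.968,0],[390,-260,100,0,0,-0.968,0],[390,-260,100,0,0,-0.968,0],[390,-260,100,0,0,-0.968,0],[390,-260,100,0,0,-0.968,0],[390,-260,100,0,0,-0.968,0],[390,-260,100,0,0,-0.968,0],[390,-260,100,0,0,-0.968,0],[390,-260,100,0,0,-0.968,0],[390,-260,100,0,0,-0.968,0],[390,-260,100,0,0,-0.968,0]]]'
python3 - <<'E'
from h import *
o=status.get_obs();print(o)
print(R.from_rotvec(o["orientation"]).as_matrix().round(3))
for n in("top","scene"):
    d=grab(n);cv2.imwrite(f"pics/{n}1.png",d["frame"][:,:,::-1])
E
```

```text
t: 1.9
ee_pos: [504.8, -174.5, 141.7]
orientation: [2.415, 2.009, 0.0]
ft_force: [0.1, -0.0, 1.0]
width: 0.3
grasp_force: 0.0
{'t': 1.9, 'qpos': array([-3.55155421e-01,  4.34069685e-01,  1.89899528e+00, -5.07510830e-07,
        8.08470431e-01, -1.71794821e-01]), 'qvel': array([ 0.00291349,  0.00095213,  0.00077608, -0.00043327,  0.00015398,
       -0.00068531]), 'joint_torque': array([-1.00123049e-01, -4.84132791e+01, -2.06744367e+01,  4.74500097e-02,
        2.75931606e-02, -8.86761864e-04]), 'ee_pos': array([ 504.84349027, -174.5453558 ,  141.72702567]), 'orientation': array([2.41545067e+00, 2.00870343e+00, 4.43368559e-05]), 'ft_force': array([ 0.09939858, -0.00196625,  0.96394769]), 'moment': array([-0.03703595, -0.05950844,  0.02219263]), 'grasp_force': 0.0, 'width': 0.27506838817729884}
[[ 0.182  0.983  0.   ]
 [ 0.983 -0.182 -0.   ]
 [-0.     0.    -1.   ]]
```

View pics/scene1.png

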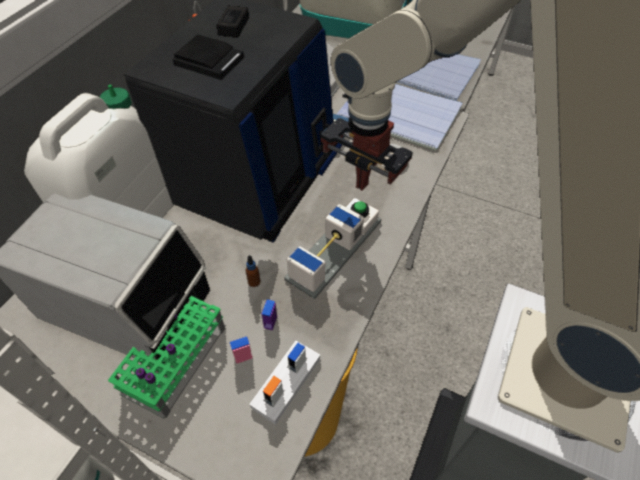

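Closed fingertips at (362,188) hang straight above the green button at (360,206). Pressing.

```bash
python3 -m inch '[[[0,0,40,0,0,0,0],[0,0,60,0,0,0,0],[0,0,64,0,0,0,0],[0,0,67,0,0,0,0],[0,0,69,0,0,0,0],[0,0,71,0,0,0,0],[0,0,71,0,0,0,0]]]'
```

```text
t: 2.7
ee_pos: [504.1, -174.0, 74.7]
orientation: [-2.414, -2.008, 0.002]
ft_force: [-14.6, 5.5, 40.2]
width: 0.3
grasp_force: 20.3
```

```bash
python3 -m inch '[[[0,0,-3,0,0,0,0],[0,0,-3,0,0,0,0]]]'
python3 - <<'E'
from h import *
im=np.zeros((480,800,3),np.uint8)
d=grab("scene");im[:,:400]=cv2.resize(d["frame"][150:246,310:390,::-1],(400,480),interpolation=cv2.INTER_CUBIC)
t=grab("top");im[:,400:]=cv2.resize(t["frame"][215:311,325:405,::-1],(400,480),interpolation=cv2.INTER_CUBIC)
cv2.imwrite("pics/press.png",im);print(status.get_obs()["ft_force"],status.get_obs()["ee_pos"])
E
```

```text
t: 2.9
ee_pos: [505.1, -174.3, 75.8]
orientation: [2.414, 2.009, 0.001]
ft_force: [-2.1, 1.3, 4.3]
width: 0.2
grasp_force: 2.3
[-3.5107001   1.23909592 12.81697188] [ 505.16348486 -174.34495884   75.20947265]
```

View pics/press.png

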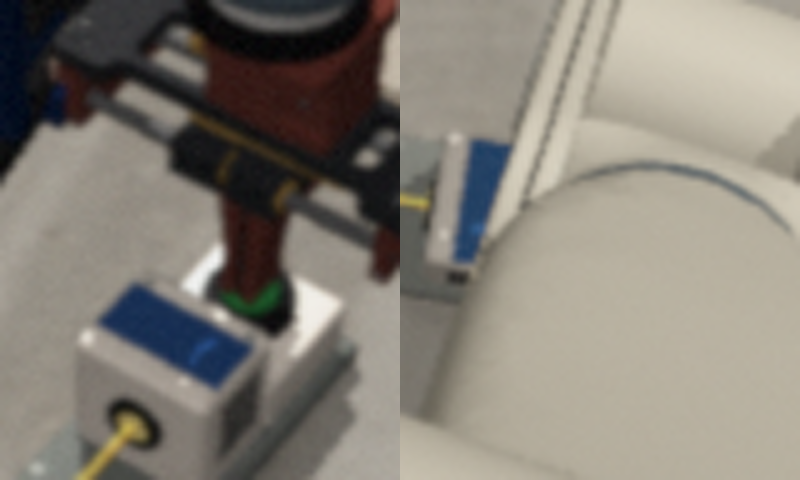

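Run:
```python
from h import *
import pickle
D=pickle.load(open("d0.pkl","rb"))["scene"];d=grab("scene");print(ctrl.tcp_to_tips)
for f in(D,d):
    m=cv2.inRange(cv2.cvtColor(f["frame"],cv2.COLOR_RGB2HSV),(50,120,60),(85,255,255))[198:220,348:375]
    print("\n".join("".join(".#"[x>0] for x in r) for r in m))
print(proj(d,[[504.2,-173.8,z] for z in(52,58)]))
e=np.array([.181,.983,0]);n=np.array([.983,-.181,0]);c=np.array([504.2,-173.8,0])
for z in (52,58): print(z,proj(d,[c+14*np.cos(a)*e+14*np.sin(a)*n+[0,0,z] for a in np.arange(0,6.28,.05)]).max(0),)
f=cv2.cvtColor(D["frame"],cv2.COLOR_RGB2GRAY);print(f[200:225,360]); print(cv2.cvtColor(d["frame"],cv2.COLOR_RGB2GRAY)[200:225,360])
```

```text
19.0Traceback (most recent call last):
  File "<stdin>", line 6, in <module>
  File "<stdin>", line 6, in <genexpr>
  File "<stdin>", line 6, in <genexpr>
TypeError: string indices must be integers, not 'numpy.bool'
```

Run:
```python
from h import *
import pickle
D=pickle.load(open("d0.pkl","rb"))["scene"];d=grab("scene")
for f in(D,d):
    m=cv2.inRange(cv2.cvtColor(f["frame"],cv2.COLOR_RGB2HSV),(50,120,60),(85,255,255))[198:220,348:375]
    print("\n".join("".join(".#"[int(x>0)] for x in r) for r in m))
print(proj(d,[[504.2,-173.8,z] for z in(52,58)]))
e=np.array([.181,.983,0]);n=np.array([.983,-.181,0]);c=np.array([504.2,-173.8,0])
for z in (52,58): 
    q=proj(d,[c+14*np.cos(a)*e+14*np.sin(a)*n+[0,0,z] for a in np.arange(0,6.28,.05)]); print(z,q.min(0),q.max(0))
print(D["frame"][200:225,360].tolist());print(d["frame"][200:225,360].tolist())
print(status.get_obs()["ft_force"])
```

```text
...........................
...........................
...........................
...........................
...........####............
........#########..........
.......###########.........
......############.........
......############.........
......############.........
.......###########.........
.......##########..........
.........#######...........
...........###.............
...........................
...........................
...........................
...........................
...........................
...........................
...........................
...........................
...........................
...........................
...........................
...........................
...........................
...........................
...........................
...........................
...........................
................##.........
...............###.........
.......##.....###..........
.......###...####..........
.........#######...........
...........................
...........................
...........................
........
[... 410 characters left out ...]
53, 85], [59, 149, 81], [57, 143, 75], [44, 119, 61], [27, 79, 39], [21, 61, 29], [19, 49, 26], [39, 43, 37], [99, 96, 88], [172, 165, 156], [202, 198, 187], [189, 188, 181], [163, 165, 166], [133, 141, 155], [127, 129, 140], [129, 126, 126], [121, 117, 112], [105, 100, 93], [86, 82, 77]]
[[54, 27, 21], [50, 24, 19], [50, 22, 19], [50, 21, 19], [51, 25, 23], [50, 24, 19], [50, 23, 19], [50, 25, 22], [51, 28, 23], [47, 33, 23], [41, 54, 28], [32, 71, 35], [24, 59, 30], [24, 33, 24], [55, 52, 49], [101, 97, 91], [125, 123, 114], [120, 118, 112], [110, 110, 110], [94, 97, 105], [104, 104, 108], [118, 113, 111], [122, 116, 110], [109, 103, 97], [93, 87, 83]]
[-4.15831443  2.20259024 12.2389832 ]
```

Firm contact at tip height 56 mm with the green barely lowered: two closed fingers (27 x 20 mm) are wider than the 28 mm button and sit on the housing rim. I'll press with one finger, gripper open (13.5 x 20 mm, fits the button).

```bash
python3 -m inch '[[[0,0,-36,0,0,0,0],[0,0,-36,0,0,0,100],[0.5,-51.5,-36,0,0,0,100],[0.5,-51.5,-36,0,0,0,100],[0.5,-51.5,-36,0,0,0,100],[0.5,-51.5,-36,0,0,0,100],[0.5,-51.5,-36,0,0,0,100],[0.5,-51.5,-36,0,0,0,100],[0.5,-51.5,-36,0,0,0,100],[0.5,-51.5,-36,0,0,0,100],[0.5,-51.5,-36,0,0,0,100]]]'
python3 - <<'E'
from h import *
d=grab("scene");im=cv2.resize(d["frame"][140:240,310:430,::-1],None,fx=6,fy=6,interpolation=cv2.INTER_CUBIC)
cv2.imwrite("pics/finger.png",im)
o=status.get_obs()
p=np.array(o["ee_pos"]);Rm=R.from_rotvec(o["orientation"]).as_matrix()
for a in(-10,10):
  for b in(44,57.5): print((proj(d,p+Rm@[a,b,19])-[310,140])*6)
E
```

```text
t: 4.2
ee_pos: [454.5, -164.5, 109.6]
orientation: [-2.415, -2.009, -0.0]
ft_force: [0.5, -1.4, 1.5]
width: 76.8
grasp_force: 0.0
[[339.4518374  331.75299588]]
[[308.79147804 315.87337724]]
[[309.61080216 364.40743953]]
[[278.81871022 348.24956326]]
```

View pics/finger.png

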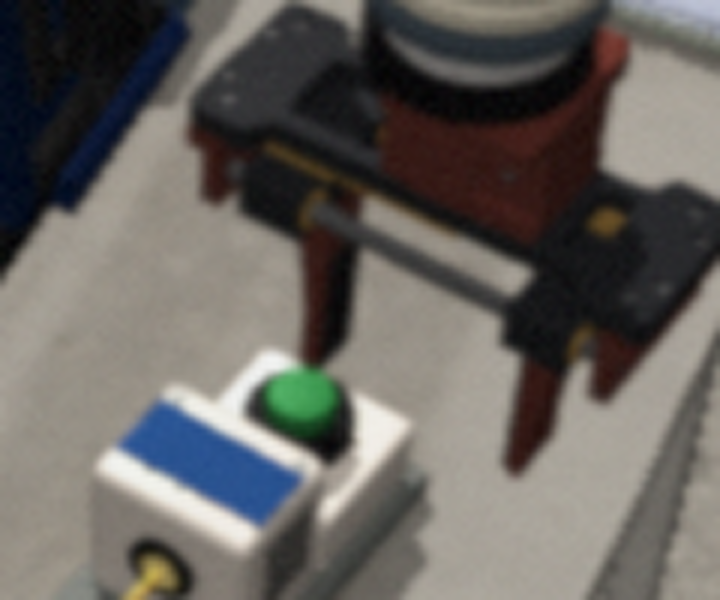

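The far finger's tapered tip at (320,360) hangs above and beside the popped-up button at (302,400). I'll lower it in steps and read the force.

```bash
python3 -m inch '[[[0,1.5,0,0,0,0,100],[0,1.5,15,0,0,0,100],[0,1.5,26,0,0,0,100],[0,1.5,31,0,0,0,100],[0,1.5,31,0,0,0,100]]]'; for i in 1 2; do python3 -m inch '[[[0,0,2,0,0,0,100],[0,0,2,0,0,0,100]]]'; done
```

```text
t: 4.75
ee_pos: [455.6, -164.6, 78.1]
orientation: [-2.414, -2.009, 0.001]
ft_force: [-1.7, 1.7, 3.2]
width: 88.0
grasp_force: 1.6
t: 4.95
ee_pos: [455.7, -164.7, 76.8]
orientation: [-2.415, -2.009, 0.0]
ft_force: [-1.7, 1.5, 5.0]
width: 87.9
grasp_force: 2.0
t: 5.15
ee_pos: [455.8, -164.7, 75.2]
orientation: [2.415, 2.009, 0.0]
ft_force: [-3.6, 1.2, 9.9]
width: 87.8
grasp_force: 4.8
```

```bash
python3 -m inch '[[[0,0,2,0,0,0,100],[0,0,2,0,0,0,100],[0,0,2,0,0,0,100]]]'; for i in 1 2 3 4 5; do python3 -m inch '[[[0,0,-2,0,0,0,100],[0,0,-2,0,0,0,100],[0,0,-2,0,0,0,100]]]' | grep -E 'ee_pos|ft_'; done
```

```text
t: 5.45
ee_pos: [455.9, -164.8, 74.6]
orientation: [2.414, 2.009, 0.001]
ft_force: [-10.2, 4.1, 29.7]
width: 87.7
grasp_force: 14.9
ee_pos: [455.7, -164.7, 75.2]
ft_force: [-3.7, 2.5, 9.0]
ee_pos: [455.8, -164.7, 76.7]
ft_force: [-2.1, 0.8, 4.4]
ee_pos: [455.9, -164.7, 78.7]
ft_force: [-2.1, 0.8, 2.9]
ee_pos: [456.0, -164.8, 80.7]
ft_force: [-2.1, 0.3, 0.6]
ee_pos: [456.0, -164.8, 82.7]
ft_force: [-1.1, 0.4, 0.1]
```

The force profile shows a spring from tip height 62 mm (0.8 N/mm, about 5 N) and then a hard stop 6 mm lower, so the button was fully pressed and has come back up. Now to the sample cell at about (469.5,208.2).

```bash
python3 -m inch '[[[0,0,-50,0,0,0,100],[0,0,-88,0,0,0,100],[369,-54.5,-88,0,0,-0.055,100],[369,-54.5,-88,0,0,-0.055,100],[369,-54.5,-88,0,0,-0.055,100],[369,-54.5,-88,0,0,-0.055,100],[369,-54.5,-88,0,0,-0.055,100],[369,-54.5,-88,0,0,-0.055,100],[369,-54.5,-88,0,0,-0.055,100],[369,-54.5,-88,0,0,-0.055,100],[369,-54.5,-88,0,0,-0.055,100],[369,-54.5,-88,0,0,-0.055,100],[369,-54.5,-88,0,0,-0.055,100],[369,-54.5,-88,0,0,-0.055,100],[369,-54.5,-50,0,0,-0.055,100],[369,-54.5,-22,0,0,-0.055,100],[369,-54.5,-22,0,0,-0.055,100],[369,-54.5,-22,0,0,-0.055,100]]]'
python3 - <<'E'
from h import *
o=status.get_obs();p=np.array(o["ee_pos"]);Rm=R.from_rotvec(o["orientation"]).as_matrix();print(o["ee_pos"],o["qpos"].round(2),Rm.round(3))
d=grab("scene");im=cv2.resize(d["frame"][290:410,220:370,::-1],None,fx=5,fy=5,interpolation=cv2.INTER_CUBIC)
cv2.imwrite("pics/hover.png",im)
for b in(-44,44): print((proj(d,p+Rm@[0,b,19])-[220,290])*5)
print((proj(d,[469.5,208.2,69])-[220,290])*5)
E
```

```text
t: 8.75
ee_pos: [469.4, 207.2, 104.8]
orientation: [-2.36, -2.073, 0.002]
ft_force: [-0.1, 1.3, 0.8]
width: 88.0
grasp_force: 0.0
[469.43206353 207.23489371 104.83633205] [ 0.39  0.47  1.96 -0.    0.71  0.52] [[ 0.129  0.992 -0.001]
 [ 0.992 -0.129 -0.   ]
 [-0.001 -0.001 -1.   ]]
[[486.73041136 344.65226589]]
[[284.91998335 221.45942369]]
[[384.33775509 304.68942426]]
```

View pics/hover.png

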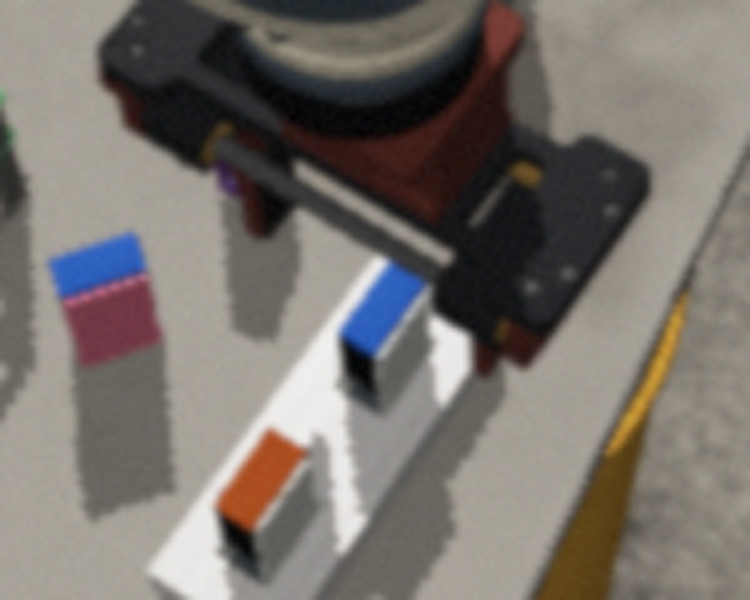

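Blue cap at (385,305) sits between the two fingertips (262,235) and (485,375). The purple and pink decoys are clear. Lowering and closing in stages.

```bash
python3 -m inch '[[[1,0,20,0,0,0,100],[1,0,40,0,0,0,100],[1,0,54,0,0,0,60],[1,0,59,0,0,0,30],[1,0,59,0,0,0,27],[1,0,59,0,0,0,27],[1,0,59,0,0,0,27],[1,0,59,0,0,0,27],[1,0,59,0,0,0,27],[1,0,59,0,0,0,27]]]'; for w in 1 ; do python3 -m inch '[[[0,0,0,0,0,0,24],[0,0,0,0,0,0,24],[0,0,0,0,0,0,24]]]';done
```

```text
t: 9.8
ee_pos: [469.6, 209.1, 45.9]
orientation: [2.359, 2.075, 0.001]
ft_force: [0.1, 0.5, -0.3]
width: 27.3
grasp_force: 0.0
t: 10.1
ee_pos: [469.5, 209.0, 45.6]
orientation: [-2.359, -2.075, 0.0]
ft_force: [-0.0, -0.4, 0.8]
width: 21.0
grasp_force: 0.0
```

```bash
python3 -m inch '[[[0,0,0,0,0,0,0],[0,0,0,0,0,0,0],[0,0,0,0,0,0,0],[0,0,0,0,0,0,0]]]' && python3 -m inch '[[[0,0,-3,0,0,0,0],[0,0,-8,0,0,0,0],[0,0,-20,0,0,0,0],[0,0,-40,0,0,0,0],[0,0,-70,0,0,0,0],[0,0,-100,0,0,0,0],[0,0,-125,0,0,0,0],[0,0,-125,0,0,0,0],[0,0,-125,0,0,0,0]]]'
```

```text
t: 10.5
ee_pos: [469.5, 209.0, 45.6]
orientation: [-2.359, -2.075, 0.0]
ft_force: [-0.3, -0.8, 0.3]
width: 20.0
grasp_force: 30.0
t: 11.4
ee_pos: [469.7, 209.1, 171.6]
orientation: [2.359, 2.074, 0.003]
ft_force: [-0.4, 0.7, -0.6]
width: 19.8
grasp_force: 30.0
```

```bash
python3 -m inch '[[[-241,90.5,0,0,0,0.055,0],[-241,90.5,0,0,0,0.055,0],[-241,90.5,0,0,0,0.055,0],[-241,90.5,0,0,0,0.055,0],[-241,90.5,0,0,0,0.055,0],[-241,90.5,0,0,0,0.055,0],[-241,90.5,0,0,0,0.055,0],[-241,90.5,0,0,0,0.055,0],[-241,90.5,0,0,0,0.055,0],[-241,90.5,0,0,0,0.055,0],[-241,90.5,0,0,0,0.055,0],[-241,90.5,15,0,0,0.055,0],[-241,90.5,15,0,0,0.055,0]]]'
python3 - <<'E'
from h import *
o=status.get_obs();p=np.array(o["ee_pos"]);Rm=R.from_rotvec(o["orientation"]).as_matrix();print(p.round(2),Rm.round(3))
d=grab("scene");im=cv2.resize(d["frame"][160:300,270:410,::-1],(600,600),interpolation=cv2.INTER_CUBIC)
s=600/140
for q in([0,0,37.6],[10,17,0],[-10,17,0],[10,17,56],[-10,17,56]): pass
for a in(-17,17):
  for b in(-10,10):
    for z in(37.6,-18.4):
      u=((proj(d,p+Rm@[a,b,z])-[270,160])*s)[0];cv2.circle(im,tuple(int(x) for x in u),3,(0,0,255),-1)
bm=[528.6,-41.1,48]
for y in(-42,42): 
    u=((proj(d,np.array(bm)+y*np.array([.182,.983,0]))-[270,160])*s)[0];cv2.circle(im,tuple(int(x) for x in u),3,(255,0,255),-1)
cv2.imwrite("pics/above.png",im)
E
```

```text
t: 12.7
ee_pos: [527.5, -40.9, 154.6]
orientation: [-2.413, -2.009, 0.003]
ft_force: [0.8, 0.0, 0.2]
width: 19.6
grasp_force: 30.0
[527.51 -40.87 154.61] [[ 0.181  0.983 -0.002]
 [ 0.983 -0.181  0.   ]
 [-0.    -0.002 -1.   ]]
```

View pics/above.png

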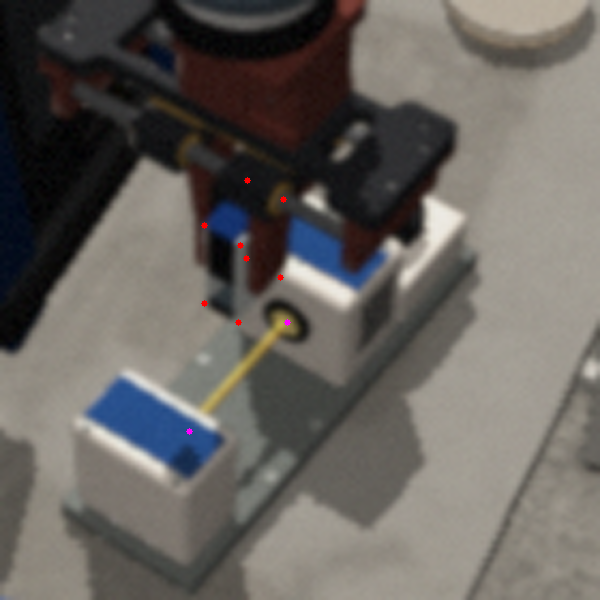

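The held cell is at (225,260) with its drawn corners matching. The beam ring at (287,322) lies exactly on the projected point, so lowering straight into the gap.

```bash
python3 -m inch '[[[0,1,0,0,0,0,0],[0,1,15,0,0,0,0],[0,1,35,0,0,0,0],[0,1,55,0,0,0,0],[0,1,70,0,0,0,0],[0,1,80,0,0,0,0],[0,1,85,0,0,0,0],[0,1,85,0,0,0,0],[0,1,85,0,0,0,0],[0,1,85,0,0,0,0],[0,1,85,0,0,0,0]]]'
python3 - <<'E'
from h import *
o=status.get_obs();p=np.array(o["ee_pos"]);Rm=R.from_rotvec(o["orientation"]).as_matrix();print(p.round(2),Rm.round(3))
d=grab("scene");im=cv2.resize(d["frame"][195:305,275:385,::-1],(600,600),interpolation=cv2.INTER_CUBIC)
cv2.imwrite("pics/in.png",im);s=600/110
for q in([17,-10,-18.4],[17,10,-18.4],[17,-10,37.6],[17,10,37.6],[17,0,21.6]): print(q,((proj(d,p+Rm@q)-[275,195])*s).round())
E
```

```text
t: 13.85
ee_pos: [529.9, -41.8, 71.3]
orientation: [2.414, 2.009, 0.001]
ft_force: [-0.7, 0.1, -0.1]
width: 19.8
grasp_force: 30.0
[529.91 -41.79  71.3 ] [[ 0.182  0.983  0.001]
 [ 0.983 -0.182 -0.   ]
 [ 0.     0.001 -1.   ]]
[17, -10, -18.4] [[271. 261.]]
[17, 10, -18.4] [[228. 236.]]
[17, -10, 37.6] [[270. 347.]]
[17, 10, 37.6] [[229. 323.]]
[17, 0, 21.6] [[249. 311.]]
```

View pics/in.png

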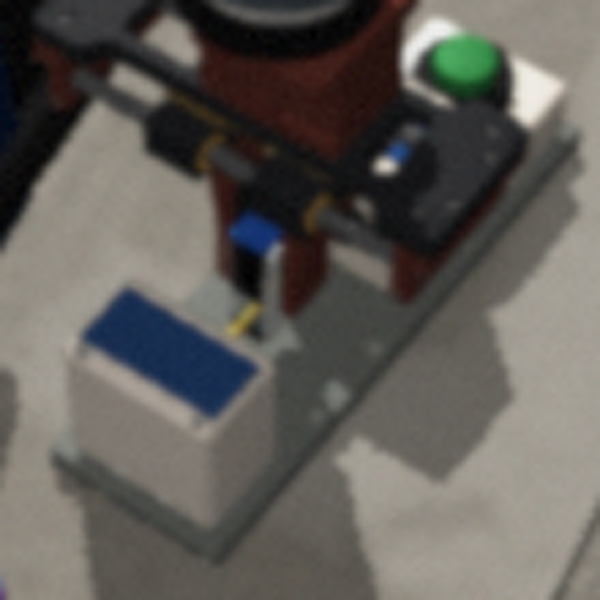

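The cell hangs between the heads. The beam meets its end face at about (253,307), near the expected window centre (249,311). The TCP is about 1.3 mm off in x and 1.7 mm high, so I'll trim it.

```bash
python3 -m inch '[[[0.5,-1.3,1.5,0,0,0,0],[0.5,-1.3,1.5,0,0,0,0],[0.5,-1.3,1.5,0,0,0,0],[0.5,-1.3,1.5,0,0,0,0],[0.5,-1.3,1.5,0,0,0,0]]]'
python3 - <<'E'
from h import *
import pickle
o=status.get_obs();p=np.array(o["ee_pos"]);Rm=R.from_rotvec(o["orientation"]).as_matrix();print(p.round(2))
d=grab("scene");D=pickle.load(open("d0.pkl","rb"))["scene"]
for f in(D,d):
    m=cv2.inRange(cv2.cvtColor(f["frame"],cv2.COLOR_RGB2HSV),(20,90,90),(35,255,255))[225:262,310:345];v,u=np.nonzero(m);u=u+310;v=v+225
    vx,vy,x0,y0=cv2.fitLine(np.c_[u,v].astype(np.float32),cv2.DIST_L2,0,.01,.01).ravel();print(len(u),vx,vy,x0,y0,u.min(),u.max(),v.min(),v.max())
    # beam line at height 48: offset along photometer x relative to TCP
    for a in (-8,0,6) if f is D else (0,):
        P=onz(f,x0+a*vx,y0+a*vy,48);w=Rm.T@(P-p);print("beam rel tool",w.round(1))
h=cv2.cvtColor(d["frame"],cv2.COLOR_RGB2HSV);m=cv2.inRange(h,(100,120,60),(122,255,255))[228:245,312:332]
k,l,st,ce=cv2.connectedComponentsWithStats(m);i=1+st[1:,4].argmax();c=ce[i]+[312,228];print("cap",c,st[i]);print(proj(d,p+Rm@[12,0,-22.4]))
E
```

```text
t: 14.4
ee_pos: [528.3, -41.0, 69.2]
orientation: [-2.415, -2.009, -0.0]
ft_force: [0.2, 0.8, -0.2]
width: 19.9
grasp_force: 30.0
[528.33 -41.01  69.16]
87 0.6708928 -0.7415544 328.73563 242.83908 317 338 233 255
beam rel tool [ 5.2  2.8 21.2]
beam rel tool [-14.6   2.8  21.2]
beam rel tool [-29.7   2.8  21.2]
14 0.6140971 -0.78923047 319.35715 253.42857 317 321 251 256
beam rel tool [20.3  2.5 21.2]
cap [321.84444444 238.48888889] [ 6  7  9  8 45]
[[322.71189469 238.95534941]]
```

In the same camera view, the cap and the beam show the same +2.3 to 2.8 mm bias relative to the tool, so the cell is centred on the beam to about 0.5 mm. Handing in.

```bash
python3 -m inch '[[[0,0,0,0,0,0,0],[0,0,0,0,0,0,0],[0,0,0,0,0,0,0]]]'; python3 -c "
from workcell import ctrl
print(ctrl.close_job())"
```

```text
t: 14.75
ee_pos: [528.3, -41.0, 69.2]
orientation: [-2.415, -2.009, 0.0]
ft_force: [0.7, 0.3, -0.5]
width: 19.6
grasp_force: 30.0
the job is handed in; nothing more can be done
None
```

I zeroed the photometer and handed the job in at 14.75 s with the blue-capped cell held by its frosted faces in the middle of the gap, about 0.5 mm sideways off the beam by camera measurement; no verdict was returned.

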